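# Park the swatch tin behind the lip of the ramp

### The job

Lift the nail brush off the green swatch tin without shifting the tin and stand it, bristles down, in the white tray. Then push the tin up the metal ramp until its trailing edge drops behind the yellow lip and it lies flat on the dark deck; leave the glassware and the jar beyond the ramp alone.

Things in the scene. Friction and masses are not known exactly. Their poses are not given: they have to be found in the camera images.
- tin: Shut green tin, 110 x 156 x 53 mm, 0.3-0.6 kg, too wide to grasp, lid fixed. Origin: centre of underside; +x: from the latch side to the hinge side, toward the ramp. Base x -49..51, y +-75 mm; lid x -52..53, y +-78 mm, its skirt 38-52 mm up (latch out to x -57 mm). Starts on the worktop before the ramp's foot, 10 to 38 mm off its centre line on its -y side, turned up to 0.2 rad.
- brush: Grey plastic nail brush, 30 (x) x 85 (y) x 55 (z) mm, 70 g, standing bristles down across the tin's lid. Origin at the centre of its underside (the bristle tips), z up; grasp it from above across its 30 mm width (along its x).
- tray: White open tray fixed on the worktop, 150 (x) x 88 (y) x 14 (z) mm outside, walls and floor 4 mm thick. Origin at the centre of its underside, so its inner floor is 4 mm higher; z up.
- ramp: Low aluminium ramp with grey side rails, fixed on the worktop. Origin on the worktop at the middle of its foot; +x level, up the slope; y across; z up. The slope rises evenly to 24 mm high at x = 120 mm. Inner rail faces at y = +-89 mm from x = 20 mm on, about 14 mm above the slope, so the tin must be lined up within 10 mm of the centre line before it enters.
- deck (a point): Centre of the flat dark rubber deck, 14 mm above the worktop, at ramp x = 183 mm. The deck is 114 mm long (ramp x 126 to 240 mm; the tin's base is 100 mm), ends at a grey backstop 50 mm high, and has side rails 24 mm above it at y = +-89 mm.
- lip (a point): Middle of the top of the yellow lip across the head of the slope: ramp x = 121 mm (118 to 126 mm), 24 mm above the worktop, 10 mm above the deck behind it.
- beaker: Bystander: glass beaker with pink contents, 72 mm across and 92 mm tall, behind the ramp; origin at the centre of its underside.
- flask: Bystander: conical glass flask, 65 mm across and 105 mm tall, behind the ramp; origin at the centre of its underside.
- jar: Bystander: small white jar with a yellow cap, 50 mm across and 66 mm tall, behind the ramp; origin at the centre of its underside.

How it is judged:
On the way, in this order (a step that is already met when the one before it is completed fails the run):
1. the brush stands in the tray, let go, and the tin has not been shifted (x of brush in the frame of tray between -0.045 and 0.045 m and y of brush in the frame of tray between -0.035 and 0.035 m and z of brush in the frame of tray below 0.009 m and angle between brush's own z axis and vertical below 0.15 rad and linear speed of brush below 0.03 m/s and contact force between brush and the fingers below 0.2 N and distance of tin from where it was at the start of the episode below 0.02 m), for 0.2 s.
2. the tin lies on the deck behind the lip (x of tin in the frame of ramp between 0.168 and 0.196 m and y of tin in the frame of ramp between -0.02 and 0.02 m and z of tin in the frame of ramp between 0.01 and 0.0175 m and angle between tin's own z axis and vertical below 0.05 rad and angle between the x axis of tin and the x axis of ramp, either way round below 0.15 rad and linear speed of tin below 0.03 m/s), for 0.2 s.
At the end, for the whole second after the job is handed in: Brush upright (0.15 rad) on the tray floor within 45 mm (x) and 35 mm (y) of its centre; tin flat (0.05 rad) on the deck between lip and backstop: origin 168-196 mm along the ramp, within 20 mm of its centre line, 10-17.5 mm high, square to it within 0.15 rad; both at rest (all of step 2 and x of brush in the frame of tray between -0.045 and 0.045 m and y of brush in the frame of tray between -0.035 and 0.035 m and z of brush in the frame of tray below 0.009 m and angle between brush's own z axis and vertical below 0.15 rad and linear speed of brush below 0.03 m/s); the robot touches nothing.
It fails at once if the tin is shifted more than 20 mm before the brush is in the tray (distance of tin from where it was at the start of the episode above 0.02 m and horizontal distance between brush and tray above 0.07 m).
It fails at once if the tin is tipped more than 0.6 rad (angle between tin's own z axis and vertical above 0.6 rad).
It fails at once if the beaker, flask or jar is moved more than 30 mm (distance of any of beaker, flask, jar from where it was at the start of the episode above 0.03 m).
It also fails if it takes over 72 s, if anything falls off the work surface, if the arm or the gripper's body presses on something with over 40 N, if the wrist force passes 120 N, or if a joint passes its speed limit or range.

### The arm

A 6-joint arm with a two-finger parallel gripper is mounted at the origin on a cart in front of the work surface, level with it; the furniture and walls round the work are solid. World frame = base frame: x ahead of the robot, y to its left, z up, the work surface at z = 0. Lengths are in m, angles in rad, forces in N, time in s.
With the tool pointing down it reaches from about 0.425 to 0.95 m from the base axis. Payload 3.5 kg.
Tool frame: the origin (TCP) lies at the very end of the fingers, on their centre line; the grasp point (between the pads) lies 19 mm behind it; x points along the fingers, z is the direction in which the jaws open and shut, and the axes are right-handed (so a half turn about x gives the same grasp; the last joint's range is limited). The gripper opens to 85 mm and grips with 20 to 120 N. Pads are 22 mm wide; open, the fingers measure 114 mm over their backs; the gripper's body (76 mm by 85 mm) begins 54 mm behind the grasp point. The pads swing forward as they close: fully open they stand 13 mm farther back than shut.
Start: joints at [1.135, 0.286, 1.577, -0, 1.279, -0.15], TCP at [0.19, 0.648, 0.231] pointing down, gripper open.
Joint ranges: [-2.77, 2.77], [-0.9, 2.22], [0.21, 2.48], [-1.53, 4.67], [0.24, 2.81], [-2.84, 2.84]. Speed limits (rad/s): [2.79, 2.79, 3.14, 3.14, 3.14, 3.14].

### API

Orientations are given as a unit quaternion [x, y, z, w].
In Python, from plant import ctrl, cams gives the robot as it stands.
- The arm moves only by the tool play_rows, never from a script. Its argument "rows" is a list of rows, each a list of 3 entries, a list of its own where there are three numbers: the opening in per cent of the stroke, from 0 (shut) to 100 (fully open), then the shift along the tool's x, y, z in units of 0.3 m (1.0 is 0.3 m), then the turn, a rotation vector about the tool's x, y, z in units of pi/2 rad (1.0 is pi/2 rad). A call has 1 to 10 rows; each row is the pose to reach, as a shift and turn from the pose commanded when the call began, along the tool's axes at that moment; what a row does not reach only later rows make up. A row lasts 1/12 s, in which the tool goes at most 41.7 mm and 7.16 degrees, less where a joint would pass 70% of its speed; a pose out of reach is approached as far as the arm can. A call with a number of a shift or a turn outside -1 to 1 is refused whole. A call with a gripper value outside its range is refused whole. The fingers move at their own pace and stop on an object; "force" is the grip in N (left out, the last holds). Time passes only in rows, so rows that repeat a pose let the fingers close. It gives the time, the measured TCP pose, the force and the opening at its end, in the units of the state.
- ctrl.get_state(): the state, without advancing time (a new reading comes with each control period).
- cams.read_camera(name): name is "side" or "top"; returns a dict with "color" (480x640x3 uint8, red, green, blue), "fx", "fy", "cx", "cy" (pixels), "view" (4x4, takes a point from world to camera coordinates). Camera axes: x right, y down, z forward; pixel columns grow to the right and rows downward; lengths in m; the calibration is good to about 2 mm. A picture is of the moment at which its call begins. There is no depth.
- ctrl.sign_off(): hands the job in, once; it reports no verdict.
The state is a dict: "time": time; "qpos": joint angles; "dq": joint speeds; "joint_efforts": joint torques, N m; "eef_pos": TCP position; "tcp_rot": TCP orientation; "contact_force": force on the tool from outside, world axes, zero at the start; "wrist_torque": the same for the moment, N m; "opening": opening from 0.0 (shut) to 1.0 (fully open).
Only numpy, scipy, OpenCV 4.12 (cv2) and the standard library are available. Lean on these libraries where they do the work, as an engineer would, in place of code of your own. Each camera call takes 0.05 s, during which the arm holds its last target. There are 200 camera calls.

## Working session

There is one attempt and no reset: what is moved stays moved. The work goes in short steps, Python scripts to look and compute and a tool call to move; the robot and the scene stay as the last step left them, time stands still between calls to the robot, and variables do not carry over. Pictures are saved under pics/ and viewed, about 8 in all and at most 12, crops included, and the job is handed in when it is done.

Besides the shell and the picture viewer there is one more tool, called after ">>>" as a command line: name --argument value ..., lists and objects as JSON in quotes. play_rows: Moves the arm, as the interface text tells. Shifts and turns lie within -1 to 1; 1 stands for 0.3 m of shift or pi/2 rad of turn. Its arguments: {"type":"object","properties":{"rows":{"type":"array"},"force":{"type":"number"}},"required":["rows"]}

```bash
mkdir -p pics; cat > h.py <<'E'
import numpy as np, cv2
from plant import ctrl, cams
def ray(c,u,v,z):
    V=np.array(c["view"]);R=V[:3,:3];t=V[:3,3];o=-R.T@t
    d=R.T@np.array([(u-c["cx"])/c["fx"],(v-c["cy"])/c["fy"],1]);return o+d*(z-o[2])/d[2]
def pix(c,p):
    q=np.array(c["view"])@np.append(p,1);return c["fx"]*q[0]/q[2]+c["cx"],c["fy"]*q[1]/q[2]+c["cy"]
E
python3 - <<'E'
from h import *
for n in("top","side"):
    c=cams.read_camera(n);cv2.imwrite(f"pics/{n}0.png",c["color"][:,:,::-1])
    V=np.array(c["view"]);print(n,-V[:3,:3].T@V[:3,3],V[:3,:3].round(2).tolist(),c["fx"])
print(ctrl.get_state())
E
```

```text
top [ 0.4266118  -0.15783705  0.96185779] [[-0.05, -1.0, -0.0], [-0.98, 0.05, -0.21], [0.21, -0.01, -0.98]] 516.2028891716229
side [0.39637263 0.48014894 0.69229565] [[-0.96, -0.29, -0.01], [-0.18, 0.64, -0.75], [0.22, -0.72, -0.66]] 473.4046796867072
{'time': 0.1, 'qpos': array([ 1.13501744e+00,  2.87101591e-01,  1.57804221e+00, -1.45855486e-05,
        1.27865675e+00, -1.50003355e-01]), 'dq': array([ 6.69942026e-04, -2.03189851e-03, -3.82273023e-03,  4.13784886e-04,
       -2.87557499e-05,  9.23209715e-04]), 'joint_efforts': array([ 8.27353379e-04, -4.07292938e+01, -2.93700743e+01, -1.51544386e-04,
        3.42794061e-03, -2.08642251e-05]), 'eef_pos': array([0.18999915, 0.64706913, 0.2300629 ]), 'tcp_rot': array([-0.42407781,  0.56678973,  0.42333091,  0.56541873]), 'contact_force': array([-0.01784967, -0.13064229, -0.13755086]), 'wrist_torque': array([-0.01515082,  0.01193249,  0.04690133]), 'opening': 1.0003331492728849}
```

View pics/top0.png

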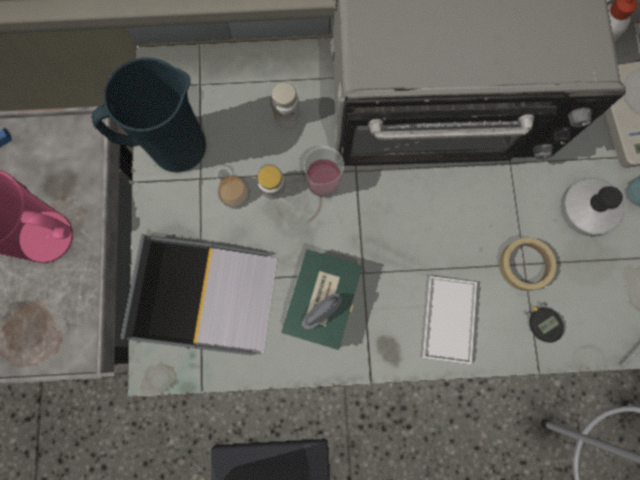

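View pics/side0.png

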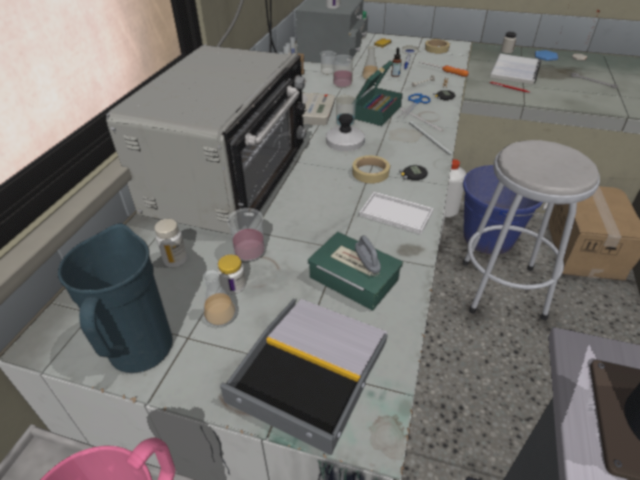

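The top view shows the tin at (322,298) with the grey brush diagonal on it at (322,312), the ramp left of it with the lip at column 205, and the tray at (450,318). The side view shows the tin at (355,268), the brush at (369,255) and the tray at (396,211). The jar, flask and beaker stand in the +x direction.

```bash
cat > m.py <<'E'
from h import *
def big(m):
    k=max(cv2.findContours(m.astype(np.uint8),0,2)[0],key=cv2.contourArea);return k
def rect(c,k,z):
    P=np.array([ray(c,*p,z)[:2] for p in k[:,0].astype(float)],np.float32)
    (x,y),(a,b),t=cv2.minAreaRect(P*1000);B=cv2.boxPoints(((x,y),(a,b),t))/1000
    return np.round([x,y,a,b,t],1),B.round(4)
def mask(c,win,f):
    hsv=cv2.cvtColor(cv2.medianBlur(c["color"],3),cv2.COLOR_RGB2HSV).astype(int);m=f(hsv[...,0],hsv[...,1],hsv[...,2])
    w=np.zeros(m.shape,bool);x0,y0,x1,y1=win;w[y0:y1,x0:x1]=1;return m&w
E
python3 - <<'E'
from m import *
c=cams.read_camera("top");s=cams.read_camera("side")
g=lambda h,S,v:(h>60)&(h<100)&(S>90)
k=big(mask(c,(270,235,375,365),g));print("tin top z.053",rect(c,cv2.convexHull(k),.053))
k=big(mask(s,(290,215,420,320),g));hull=cv2.convexHull(k);print("tin side hull",hull[:,0].tolist())
y=lambda h,S,v:(h>12)&(h<32)&(S>130)&(v>90)
k=big(mask(c,(190,235,220,365),y));print("lip z.024",rect(c,k,.024))
k=big(mask(s,(255,330,375,390),y));print("lip side",rect(s,k,.024))
w=lambda h,S,v:(S<25)&(v>185)
k=big(mask(c,(400,260,500,380),w));print("tray z.014",rect(c,k,.014))
k=big(mask(s,(350,185,445,235),w));print("tray side",rect(s,k,.014))
for n,i,b in(("t",c,(260,230,390,370)),("s",s,(290,210,450,330))):
    x0,y0,x1,y1=b;print(i["color"][y0:y1,x0:x1].shape)
A=cv2.resize(c["color"][240:360,265:385],(480,480),interpolation=cv2.INTER_CUBIC)
B=cv2.resize(s["color"][220:320,300:420],(480*800//800-160,267),interpolation=cv2.INTER_CUBIC)
B=np.vstack([B,np.zeros((213,320,3),np.uint8)])
cv2.imwrite("pics/z1.png",np.hstack([A,B])[:,:,::-1])
E
```

```text
Traceback (most recent call last):
  File "m.py", line 3, in big
    k=max(cv2.findContours(m.astype(np.uint8),0,2)[0],key=cv2.contourArea);return k
ValueError: max() iterable argument is empty
```

```bash
python3 - <<'E'
from m import *
c=cams.read_camera("top");s=cams.read_camera("side")
h=lambda i,u,v:cv2.cvtColor(cv2.medianBlur(i["color"],3),cv2.COLOR_RGB2HSV)[v,u].tolist()
print([h(c,*p) for p in((300,325),(345,275),(322,312),(313,321),(206,280),(450,318),(470,340),(400,290),(250,300))])
print([h(s,*p) for p in((330,265),(370,255),(310,361),(396,211),(300,280))])
g=lambda h,S,v:(h>55)&(h<100)&(S>60)&(v<120)
def T(name,f):
    try: print(name,f())
    except Exception as e: print(name,e)
T("tin",lambda:rect(c,cv2.convexHull(big(mask(c,(270,235,375,365),g))),.053))
T("tinside",lambda:cv2.convexHull(big(mask(s,(290,215,420,320),g)))[:,0].tolist())
y=lambda h,S,v:(h>12)&(h<32)&(S>120)&(v>90)
T("lip",lambda:rect(c,big(mask(c,(190,235,220,365),y)),.024))
T("lips",lambda:rect(s,big(mask(s,(255,330,375,390),y)),.024))
for V in(185,):
  w=lambda h,S,v:(S<25)&(v>V)
  T("tray",lambda:rect(c,big(mask(c,(400,260,500,380),w)),.014))
  T("trays",lambda:rect(s,big(mask(s,(350,185,445,235),w)),.014))
A=cv2.resize(c["color"][240:360,265:385],(480,480),interpolation=cv2.INTER_CUBIC)
B=cv2.resize(s["color"][220:320,300:420],(320,267),interpolation=cv2.INTER_CUBIC)
C=cv2.resize(c["color"][265:371,410:490],(160,213),interpolation=cv2.INTER_CUBIC)
B=np.vstack([B,np.hstack([C,C*0])])
cv2.imwrite("pics/z1.png",np.hstack([A,B])[:,:,::-1])
E
```

```text
[[78, 55, 92], [77, 61, 83], [105, 9, 113], [110, 9, 83], [19, 126, 184], [15, 10, 195], [15, 6, 163], [39, 12, 150], [162, 8, 160]]
[[81, 74, 90], [111, 16, 110], [21, 174, 107], [160, 4, 198], [45, 7, 137]]
tin (array([ 522.9, -134.9,   25.8,   71.8,   67.4]), array([[ 0.4848, -0.1329],
       [ 0.5511, -0.1606],
       [ 0.561 , -0.1368],
       [ 0.4947, -0.1092]], dtype=float32))
tinside [[338, 233], [345, 236], [395, 259], [399, 261], [400, 262], [400, 266], [396, 279], [394, 282], [379, 300], [371, 308], [361, 303], [323, 283], [312, 277], [311, 276], [309, 262], [309, 260], [330, 239], [337, 233]]
lip (array([545.7,  43.9,   6. , 174.8,  79.7]), array([[0.4591, 0.0566],
       [0.6311, 0.0254],
       [0.6322, 0.0313],
       [0.4602, 0.0625]], dtype=float32))
lips (array([545.3,  47.2,  12.5, 173.7,  79.9]), array([[0.4587, 0.0564],
       [0.6298, 0.0258],
       [0.6319, 0.0381],
       [0.4609, 0.0687]], dtype=float32))
tray (array([ 478.2, -405.1,   69. ,  134.2,   79.8]), array([[ 0.406 , -0.4271],
       [ 0.5381, -0.4509],
       [ 0.5504, -0.383 ],
       [ 0.4183, -0.3592]], dtype=float32))
trays (array([ 476.8, -393.6,   69.4,  133.5,   79.3]), array([[ 0.4048, -0.4154],
       [ 0.536 , -0.4401],
       [ 0.5488, -0.3719],
       [ 0.4177, -0.3472]], dtype=float32))
```

View pics/z1.png

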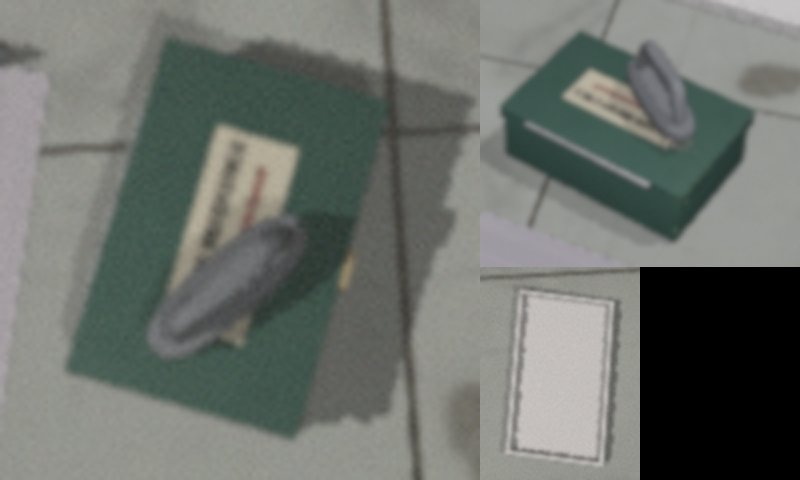

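```bash
python3 - <<'E'
from m import *
c=cams.read_camera("top");s=cams.read_camera("side")
q=[(165,40),(385,100),(295,438),(68,372)]
P=np.array([ray(c,265+a/4,240+b/4,.053)[:2] for a,b in q]);print("tin lid",P.round(4).tolist(),P.mean(0),[np.linalg.norm(P[i]-P[i-1]).round(4) for i in range(4)])
d=P[0]-P[1]+P[3]-P[2];print("tin x ang",np.degrees(np.arctan2(d[1],d[0])))
f=lambda h,S,v:(S<32)&(v<135)
kt=big(mask(c,(301,292,343,331),f));print("brush",rect(c,kt,.10))
ks=big(mask(s,(352,233,384,275),f));print("brush s",rect(s,ks,.10))
for k in(kt,ks):print(cv2.boundingRect(k),cv2.minAreaRect(k))
ex=np.array([.178,.984]);ey=np.array([-.984,.178]);o=np.array([.5455,.0455])-.122*ex
m=P.mean(0)-o;print("tin in ramp",m@ex,m@ey)
# two-view midpoint of the brush mask centre
def line(c,u,v):
    a=ray(c,u,v,0);b=ray(c,u,v,.2);return a,(b-a)
(a,d1),(b,d2)=line(c,*cv2.minAreaRect(kt)[0]),line(s,*cv2.minAreaRect(ks)[0])
t=np.linalg.lstsq(np.c_[d1,-d2],b-a,rcond=None)[0];print(a+t[0]*d1,b+t[1]*d2)
E
```

```text
tin lid [[0.6121, -0.1499], [0.5794, -0.2465], [0.434, -0.197], [0.4674, -0.1003]] [ 0.52320638 -0.17343709] [np.float64(0.1529), np.float64(0.102), np.float64(0.1536), np.float64(0.1023)]
tin x ang 71.14196222709349
brush (array([ 499.1, -168.8,   41. ,   80.1,   51.3]), array([[ 0.4551, -0.1598],
       [ 0.5175, -0.2099],
       [ 0.5431, -0.1779],
       [ 0.4807, -0.1278]], dtype=float32))
brush s (array([ 494.9, -146.2,   56.5,  103.4,   13.5]), array([[ 0.4553, -0.1026],
       [ 0.4795, -0.2031],
       [ 0.5345, -0.1899],
       [ 0.5102, -0.0893]], dtype=float32))
(301, 292, 41, 38) ((320.4491882324219, 310.4053039550781), (24.74932098388672, 48.201107025146484), 35.21759033203125)
(352, 235, 32, 40) ((367.5, 254.5), (39.0, 31.0), 90.0)
tin in ramp -0.09740967806292661 -0.017033875395679295
[ 0.50081192 -0.16896076  0.07646498] [ 0.49844211 -0.16914709  0.07626872]
```

```bash
cat >> h.py <<'E'
from scipy.spatial.transform import Rotation as Ro
def goal(a,pitch=0):
    z=np.array([np.cos(a),np.sin(a),0]);x=np.array([0,0,-1.]);return Ro.from_matrix(np.c_[x,np.cross(z,x),z])
def cur():
    s=ctrl.get_state();R=Ro.from_quat(s["tcp_rot"]);z=R.as_matrix()[:,2];return s,R,np.degrees(np.arctan2(z[1],z[0]))
def plan(*wps):
    s,R,y=cur();print("t",round(s["time"],2),"pos",s["eef_pos"].round(4),"jaw deg",round(y,1),"q",s["qpos"].round(2),"F",s["contact_force"].round(1),"op",round(s["opening"],3))
    for p,a in wps:
        sh=R.inv().apply(np.array(p)-s["eef_pos"])/.3;tu=(R.inv()*goal(np.radians(a))).as_rotvec()/(np.pi/2)
        print(p,a,"shift",sh.round(3).tolist(),"turn",tu.round(3).tolist())
E
python3 - <<'E'
from m import *
s=cams.read_camera("side");a=ray(s,362,235,.105);b=ray(s,379,272.5,.105);print((a-b).round(3),(a+b)/2,np.degrees(np.arctan2(*(a-b)[1::-1])))
c=cams.read_camera("top");a=ray(c,265+290/4,240+225/4,.105);b=ray(c,265+162/4,240+345/4,.105);print((a-b).round(3),(a+b)/2,np.degrees(np.arctan2(*(a-b)[1::-1])))
plan(((.40,.42,.24),45),((.40,.42,.24),-135))
E
```

```text
[ 0.05  -0.089  0.   ] [ 0.48998692 -0.14421951  0.105     ] -60.59275104347345
[ 0.046 -0.056  0.   ] [ 0.49707686 -0.1704233   0.105     ] -50.15263003560123
t 0.5 pos [0.1903 0.6476 0.2313] jaw deg 73.6 q [ 1.13  0.29  1.58 -0.    1.28 -0.15] F [-0.1  0.6  0.5] op 1.0
(0.4, 0.42, 0.24) 45 shift [-0.029, -0.885, -0.531] turn [0.318, -0.0, 0.0]
(0.4, 0.42, 0.24) -135 shift [-0.029, -0.885, -0.531] turn [-1.682, -0.0, -0.0]
```

>>> play_rows --rows '[[100,[0.0,-0.885,-0.53],[0.37,0,0]],[100,[0.0,-0.885,-0.53],[0.37,0,0]],[100,[0.0,-0.885,-0.53],[0.37,0,0]],[100,[0.0,-0.885,-0.53],[0.37,0,0]],[100,[0.0,-0.885,-0.53],[0.37,0,0]],[100,[0.0,-0.885,-0.53],[0.37,0,0]],[100,[0.0,-0.885,-0.53],[0.37,0,0]],[100,[0.0,-0.885,-0.53],[0.37,0,0]],[100,[0.0,-0.885,-0.53],[0.37,0,0]]]' --force 30

```text
time: 1.25
eef_pos: [0.4029, 0.4174, 0.2316]
tcp_rot: [-0.242, 0.664, 0.242, 0.665]
contact_force: [-0.2, -0.0, -0.5]
opening: 0.999
```

```bash
python3 -c "
from h import *
plan(((.47,.15,.22),40),((.4985,-.169,.2),40))"
```

```text
t 1.25 pos [0.4029 0.4174 0.2316] jaw deg 40.0 q [ 0.63  0.08  1.81 -0.    1.25 -0.07] F [-0.2 -0.  -0.5] op 0.999
(0.47, 0.15, 0.22) 40 shift [0.039, -0.826, -0.402] turn [0.0, 0.0, 0.001]
(0.4985, -0.169, 0.2) 40 shift [0.107, -1.701, -1.013] turn [0.0, 0.0, 0.001]
```

>>> play_rows --rows '[[100,[0.05,-0.85,-0.506],[0,0,0]],[100,[0.05,-0.85,-0.506],[0,0,0]],[100,[0.05,-0.85,-0.506],[0,0,0]],[100,[0.05,-0.85,-0.506],[0,0,0]],[100,[0.05,-0.85,-0.506],[0,0,0]],[100,[0.05,-0.85,-0.506],[0,0,0]],[100,[0.05,-0.85,-0.506],[0,0,0]],[100,[0.05,-0.85,-0.506],[0,0,0]]]'

```text
time: 1.92
eef_pos: [0.45, 0.1235, 0.2163]
tcp_rot: [-0.243, 0.664, 0.241, 0.664]
contact_force: [-0.0, 0.6, -0.5]
opening: 1.002
```

>>> play_rows --rows '[[75,[0.05,-0.85,-0.506],[0,0,0]],[75,[0.05,-0.85,-0.506],[0,0,0]],[75,[0.05,-0.85,-0.506],[0,0,0]],[75,[0.05,-0.85,-0.506],[0,0,0]],[75,[0.05,-0.85,-0.506],[0,0,0]],[75,[0.05,-0.85,-0.506],[0,0,0]],[75,[0.05,-0.85,-0.506],[0,0,0]],[75,[0.05,-0.85,-0.506],[0,0,0]],[75,[0.05,-0.85,-0.506],[0,0,0]],[75,[0.05,-0.85,-0.506],[0,0,0]]]'

```text
time: 2.75
eef_pos: [0.4988, -0.164, 0.2011]
tcp_rot: [-0.243, 0.664, 0.244, 0.664]
contact_force: [0.9, 2.0, 0.5]
opening: 0.75
```

```bash
python3 - <<'E'
from h import *
plan(((.4985,-.169,.13),40),((.4985,-.169,.073),40))
A=cams.read_camera("top")["color"][230:370,250:400];B=cams.read_camera("side")["color"][180:320,290:440]
cv2.imwrite("pics/g1.png",cv2.resize(np.hstack([A,B]),(800,373),interpolation=cv2.INTER_CUBIC)[:,:,::-1])
E
```

```text
t 2.75 pos [ 0.4988 -0.164   0.2011] jaw deg 40.3 q [-0.51 -0.02  1.97  0.    1.19 -1.22] F [0.9 2.  0.5] op 0.75
(0.4985, -0.169, 0.13) 40 shift [0.237, -0.012, -0.012] turn [0.004, 0.0, -0.001]
(0.4985, -0.169, 0.073) 40 shift [0.427, -0.013, -0.012] turn [0.004, 0.0, -0.001]
```

View pics/g1.png

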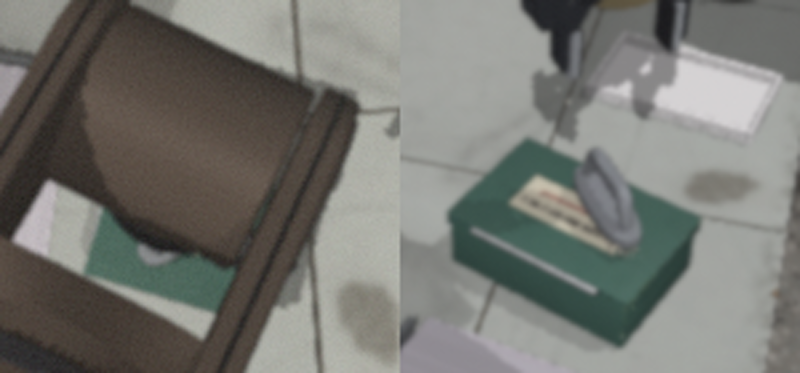

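The view from the side shows the fingers above the tin, straddling the brush direction, with the tin undisturbed. Descending.

>>> play_rows --rows '[[75,[0.12,0,0],[0,0,0]],[75,[0.22,0,0],[0,0,0]],[75,[0.3,0,0],[0,0,0]],[75,[0.3,0,0],[0,0,0]],[75,[0.3,0,0],[0,0,0]]]'

```text
time: 3.27
eef_pos: [0.498, -0.163, 0.1105]
tcp_rot: [-0.244, 0.664, 0.245, 0.663]
contact_force: [-0.2, 0.7, -0.2]
opening: 0.75
```

```bash
python3 - <<'E'
from h import *
plan(((.4985,-.169,.073),40))
B=cams.read_camera("side")["color"][180:320,290:440]
cv2.imwrite("pics/g2.png",cv2.resize(B,(600,560),interpolation=cv2.INTER_CUBIC)[:,:,::-1])
E
```

```text
t 3.27 pos [ 0.498  -0.163   0.1105] jaw deg 40.4 q [-0.51  0.09  2.04  0.    1.01 -1.22] F [-0.2  0.7 -0.2] op 0.75
(0.4985, -0.169, 0.073) 40 shift [0.125, -0.017, -0.011] turn [0.005, -0.001, -0.002]
```

View pics/g2.png

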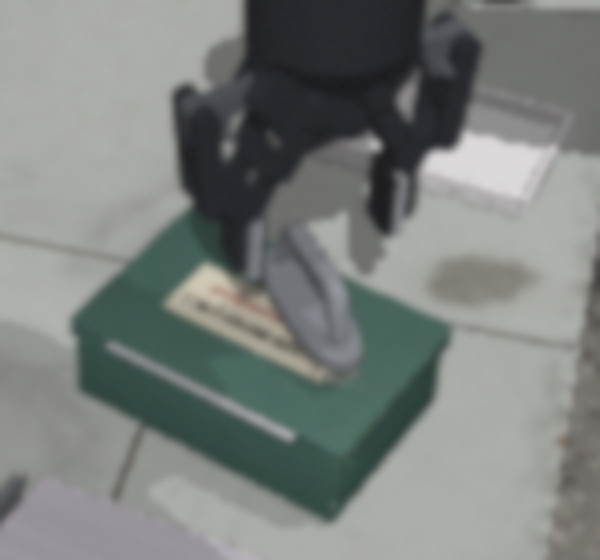

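```bash
python3 - <<'E'
from h import *
c=cams.read_camera("side")
print(ray(c,290+255/4,180+283/4,.116),ray(c,290+388/4,180+230/4,.116))
print(ray(c,290+295/4,180+225/4,.1),ray(c,290+335/4,180+368/4,.09))
print(ray(c,290+305/4,180+292/4,.107))
E
```

```text
[ 0.51746028 -0.13003082  0.116     ] [ 0.46704809 -0.18179041  0.116     ]
[ 0.5119704 -0.1915668  0.1      ] [ 0.47596951 -0.11339878  0.09      ]
[ 0.49634213 -0.13998986  0.107     ]
```

The side view shows the fingers on either side of the brush, with no contact. I'm lowering to grasp height and closing.

>>> play_rows --rows '[[75,[0.06,-0.012,-0.008],[0,0,0]],[75,[0.12,-0.012,-0.008],[0,0,0]],[75,[0.12,-0.012,-0.008],[0,0,0]],[45,[0.12,-0.012,-0.008],[0,0,0]],[20,[0.12,-0.012,-0.008],[0,0,0]],[0,[0.12,-0.012,-0.008],[0,0,0]],[0,[0.12,-0.012,-0.008],[0,0,0]],[0,[0.12,-0.012,-0.008],[0,0,0]],[0,[0.12,-0.012,-0.008],[0,0,0]],[0,[0.12,-0.012,-0.008],[0,0,0]]]' --force 30

```text
time: 4.2
eef_pos: [0.5005, -0.17, 0.0775]
tcp_rot: [-0.245, 0.663, 0.243, 0.665]
contact_force: [-1.3, 0.2, 6.0]
opening: 0.265
```

>>> play_rows --rows '[[0,[0,0,0],[0,0,0]],[0,[0,0,0],[0,0,0]],[0,[0,0,0],[0,0,0]]]'

```text
time: 4.45
eef_pos: [0.5005, -0.17, 0.0775]
tcp_rot: [-0.245, 0.663, 0.243, 0.665]
contact_force: [-1.3, 1.5, 5.5]
opening: 0.26
```

>>> play_rows --rows '[[0,[-0.04,0,0],[0,0,0]],[0,[-0.1,0,0],[0,0,0]],[0,[-0.2,0,0],[0,0,0]],[0,[-0.3,0,0],[0,0,0]],[0,[-0.3,0,0],[0,0,0]],[0,[-0.3,0,0],[0,0,0]]]'

```text
time: 4.95
eef_pos: [0.5005, -0.17, 0.1683]
tcp_rot: [-0.245, 0.662, 0.242, 0.665]
contact_force: [-0.6, -0.2, -1.5]
opening: 0.267
```

```bash
python3 - <<'E'
from h import *
plan(((.477,-.40,.16),78),((.477,-.40,.16),-102))
B=cams.read_camera("side")["color"][150:320,290:460]
cv2.imwrite("pics/g3.png",cv2.resize(B,(560,560),interpolation=cv2.INTER_CUBIC)[:,:,::-1])
E
```

```text
t 4.95 pos [ 0.5005 -0.17    0.1683] jaw deg 40.3 q [-0.52  0.02  1.99  0.    1.12 -1.22] F [-0.6 -0.2 -1.5] op 0.267
(0.477, -0.4, 0.16) 78 shift [0.029, -0.533, -0.556] turn [-0.419, 0.0, 0.004]
(0.477, -0.4, 0.16) -102 shift [0.029, -0.533, -0.556] turn [1.581, 0.005, -0.0]
```

View pics/g3.png

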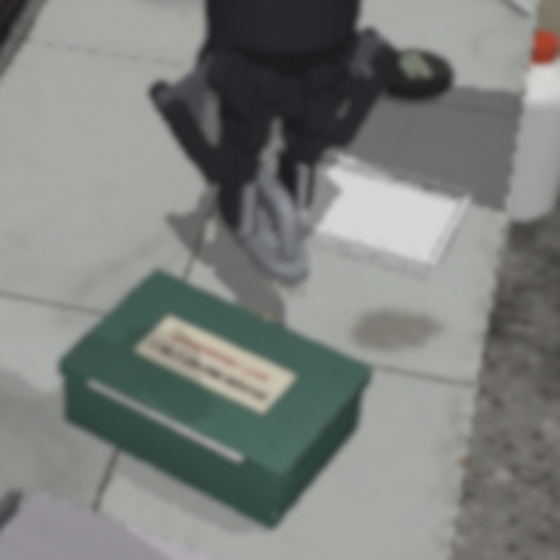

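The brush is held upright in the fingers and the tin looks unmoved. Next I move over the tray.

>>> play_rows --rows '[[0,[0,-0.545,-0.57],[-0.44,0,0]],[0,[0,-0.545,-0.57],[-0.44,0,0]],[0,[0,-0.545,-0.57],[-0.44,0,0]],[0,[0,-0.545,-0.57],[-0.44,0,0]],[0,[0,-0.545,-0.57],[-0.44,0,0]],[0,[0,-0.545,-0.57],[-0.44,0,0]],[0,[0,-0.545,-0.57],[-0.44,0,0]],[0,[0,-0.545,-0.57],[-0.44,0,0]],[0,[0,-0.545,-0.57],[-0.44,0,0]],[0,[0,-0.545,-0.57],[-0.44,0,0]]]'

```text
time: 5.83
eef_pos: [0.4744, -0.4029, 0.1639]
tcp_rot: [-0.453, 0.542, 0.455, 0.542]
contact_force: [-0.4, -0.3, -1.4]
opening: 0.265
```

>>> play_rows --rows '[[0,[0.1,0,0],[0,0,0]],[0,[0.2,0,0],[0,0,0]],[0,[0.3,0,0],[0,0,0]],[0,[0.3,0,0],[0,0,0]],[0,[0.3,0,0],[0,0,0]]]'

```text
time: 6.25
eef_pos: [0.4739, -0.402, 0.0733]
tcp_rot: [-0.453, 0.542, 0.457, 0.542]
contact_force: [-0.2, 0.6, -0.3]
opening: 0.268
```

```bash
python3 - <<'E'
from h import *
plan(((.477,-.405,.0285),79.8))
B=cams.read_camera("side")["color"][130:270,320:460]
cv2.imwrite("pics/g4.png",cv2.resize(B,(560,560),interpolation=cv2.INTER_CUBIC)[:,:,::-1])
E
```

```text
t 6.25 pos [ 0.4739 -0.402   0.0733] jaw deg 80.0 q [-0.87  0.34  1.81  0.    0.99 -2.26] F [-0.2  0.6 -0.3] op 0.268
(0.477, -0.405, 0.0285) 79.8 shift [0.149, -0.012, -0.009] turn [0.002, 0.002, -0.003]
```

View pics/g4.png

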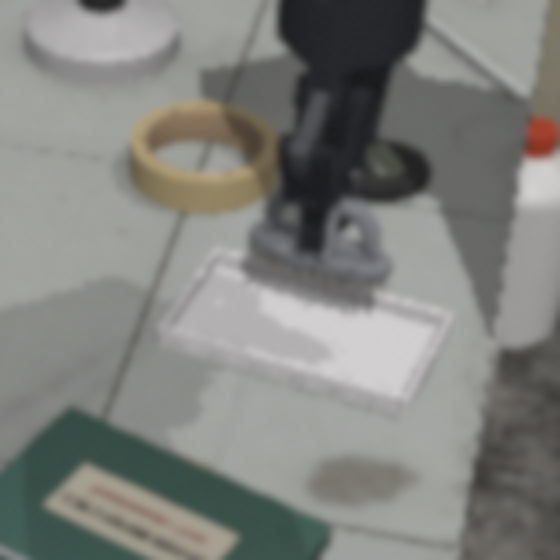

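The side view shows the brush hanging upright over the tray at (402,198) full-frame, parallel to its long side. I'll lower it until it touches.

>>> play_rows --rows '[[0,[0.05,-0.012,-0.009],[0,0,0]],[0,[0.1,-0.012,-0.009],[0,0,0]],[0,[0.13,-0.012,-0.009],[0,0,0]],[0,[0.14,-0.012,-0.009],[0,0,0]],[0,[0.145,-0.012,-0.009],[0,0,0]],[0,[0.147,-0.012,-0.009],[0,0,0]],[0,[0.147,-0.012,-0.009],[0,0,0]]]'

```text
time: 6.88
eef_pos: [0.4783, -0.4085, 0.0324]
tcp_rot: [-0.455, 0.542, 0.454, 0.542]
contact_force: [0.6, 1.2, -1.2]
opening: 0.268
```

>>> play_rows --rows '[[0,[0.005,0,0],[0,0,0]],[0,[0.01,0,0],[0,0,0]],[0,[0.013,0,0],[0,0,0]],[0,[0.013,0,0],[0,0,0]],[0,[0.013,0,0],[0,0,0]]]'

```text
time: 7.3
eef_pos: [0.4781, -0.4084, 0.0288]
tcp_rot: [-0.454, 0.542, 0.454, 0.542]
contact_force: [-2.1, 1.4, 5.0]
opening: 0.262
```

Contact is at the predicted height, so I'm releasing.

>>> play_rows --rows '[[40,[0,0,0],[0,0,0]],[50,[0,0,0],[0,0,0]],[60,[0,0,0],[0,0,0]],[75,[0,0,0],[0,0,0]],[75,[0,0,0],[0,0,0]],[75,[-0.05,0,0],[0,0,0]],[75,[-0.12,0,0],[0,0,0]],[75,[-0.25,0,0],[0,0,0]],[75,[-0.4,0,0],[0,0,0]],[75,[-0.5,0,0],[0,0,0]]]'

```text
time: 8.13
eef_pos: [0.4782, -0.4084, 0.1815]
tcp_rot: [-0.455, 0.542, 0.453, 0.542]
contact_force: [-0.0, -1.7, 0.3]
opening: 0.75
```

>>> play_rows --rows '[[0,[-0.1,0,0],[0,0,0]],[0,[-0.1,0,0],[0,0,0]],[0,[-0.1,0,0],[0,0,0]],[0,[-0.1,0,0],[0,0,0]],[0,[-0.1,0,0],[0,0,0]],[0,[-0.1,0,0],[0,0,0]]]'

```text
time: 8.63
eef_pos: [0.477, -0.4071, 0.2051]
tcp_rot: [-0.453, 0.542, 0.456, 0.542]
contact_force: [-0.1, 0.5, -0.2]
opening: 0.001
```

```bash
python3 - <<'E'
from m import *
plan(((.47,-.30,.2),70))
c=cams.read_camera("top");s=cams.read_camera("side")
B=cv2.resize(s["color"][150:320,290:460],(400,400),interpolation=cv2.INTER_CUBIC);A=cv2.resize(c["color"][235:365,250:380],(400,400),interpolation=cv2.INTER_CUBIC)
cv2.imwrite("pics/g5.png",np.hstack([A,B])[:,:,::-1])
g=lambda h,S,v:(h>60)&(h<95)&(S>42)&(v<120)
print(rect(c,cv2.convexHull(big(mask(c,(270,235,375,365),g))),.053))
E
```

```text
t 8.63 pos [ 0.477  -0.4071  0.2051] jaw deg 79.9 q [-0.87  0.21  1.72  0.    1.22 -2.26] F [-0.1  0.5 -0.2] op 0.001
(0.47, -0.3, 0.2) 70 shift [0.018, 0.085, 0.347] turn [0.11, 0.001, -0.002]
(array([ 524.7, -173.6,  102.3,  153. ,   70.5]), array([[ 0.4354, -0.1962],
       [ 0.5796, -0.2474],
       [ 0.6139, -0.151 ],
       [ 0.4697, -0.0998]], dtype=float32))
```

View pics/g5.png

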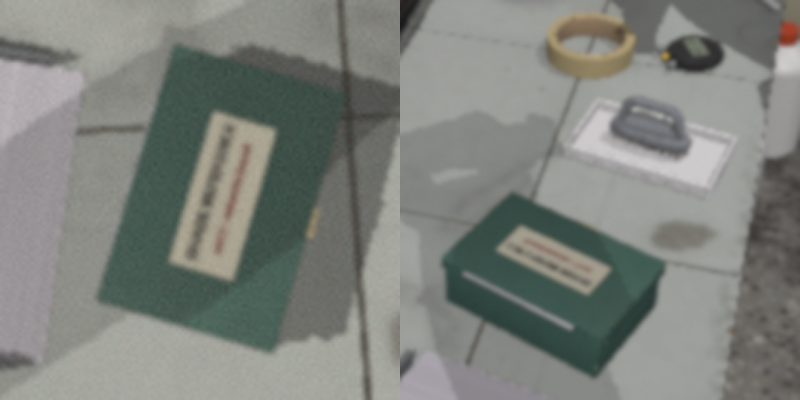

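The brush stands upright in the tray (side view), and the tin measures (524.7, -173.6) mm at 70.5°, unmoved. The tin needs about +9.3° of turn and +18 mm in ramp y. I'll get both with one flat two-finger push from its +x-world side, jaws parallel to the ramp axis.

```bash
cat >> h.py <<'E'
EX=np.array([.178,.984]);EY=np.array([-.984,.178]);O=np.array([.5455,.0455])-.122*EX
def rw(x,y,z): p=O+x*EX+y*EY;return (round(p[0],4),round(p[1],4),z)
E
python3 - <<'E'
from h import *
c=cams.read_camera("top")
print("beaker",ray(c,325,188,.0),"jar",ray(c,270,190,0),"flask",ray(c,234,205,0))
plan((rw(-.097,-.132,.2),79.8),(rw(-.097,-.132,.02),79.8),(rw(-.097,-.089,.02),79.8))
E
```

```text
beaker [ 0.74414917 -0.19214198  0.        ] jar [ 0.74593825 -0.08483862  0.        ] flask [ 0.7193616  -0.01408567  0.        ]
t 8.78 pos [ 0.4774 -0.4075  0.2059] jaw deg 79.9 q [-0.87  0.21  1.72 -0.    1.22 -2.26] F [0.7 0.5 0.1] op 0.001
(np.float64(0.6364), np.float64(-0.1935), 0.2) 79.8 shift [0.02, -0.397, 0.795] turn [0.001, 0.001, -0.001]
(np.float64(0.6364), np.float64(-0.1935), 0.02) 79.8 shift [0.62, -0.398, 0.794] turn [0.001, 0.001, -0.001]
(np.float64(0.5941), np.float64(-0.1858), 0.02) 79.8 shift [0.62, -0.255, 0.795] turn [0.001, 0.001, -0.001]
```

>>> play_rows --rows '[[60,[0.02,-0.4,0.795],[0,0,0]],[60,[0.02,-0.4,0.795],[0,0,0]],[60,[0.02,-0.4,0.795],[0,0,0]],[60,[0.02,-0.4,0.795],[0,0,0]],[60,[0.02,-0.4,0.795],[0,0,0]],[60,[0.02,-0.4,0.795],[0,0,0]],[60,[0.02,-0.4,0.795],[0,0,0]],[60,[0.02,-0.4,0.795],[0,0,0]],[60,[0.02,-0.4,0.795],[0,0,0]],[60,[0.02,-0.4,0.795],[0,0,0]]]'

```text
time: 9.62
eef_pos: [0.6371, -0.1947, 0.2008]
tcp_rot: [-0.454, 0.542, 0.454, 0.542]
contact_force: [0.1, -0.1, -0.2]
opening: 0.598
```

>>> play_rows --rows '[[60,[0.1,0,0],[0,0,0]],[60,[0.2,0,0],[0,0,0]],[60,[0.3,0,0],[0,0,0]],[60,[0.4,0,0],[0,0,0]],[60,[0.5,0,0],[0,0,0]],[60,[0.57,0,0],[0,0,0]],[60,[0.6,0,0],[0,0,0]],[60,[0.6,0,0],[0,0,0]],[60,[0.6,0,0],[0,0,0]]]'

```text
time: 10.37
eef_pos: [0.6375, -0.1954, 0.0219]
tcp_rot: [-0.454, 0.542, 0.454, 0.542]
contact_force: [-0.5, -0.9, 0.4]
opening: 0.601
```

```bash
python3 - <<'E'
from h import *
plan((rw(-.097,-.110,.02),79.8),(rw(-.097,-.089,.02),79.8))
E
```

```text
t 10.37 pos [ 0.6375 -0.1954  0.0219] jaw deg 79.8 q [-0.45  0.5   1.71 -0.    0.93 -1.84] F [-0.5 -0.9  0.4] op 0.601
(np.float64(0.6148), np.float64(-0.1896), 0.02) 79.8 shift [0.006, 0.078, 0.006] turn [0.0, -0.0, 0.0]
(np.float64(0.5941), np.float64(-0.1858), 0.02) 79.8 shift [0.006, 0.148, 0.006] turn [0.0, -0.0, 0.0]
```

Push slowly to nearly the final value, then back off and measure.

>>> play_rows --rows '[[60,[0,0.03,0],[0,0,0]],[60,[0,0.05,0],[0,0,0]],[60,[0,0.065,0],[0,0,0]],[60,[0,0.08,0],[0,0,0]],[60,[0,0.095,0],[0,0,0]],[60,[0,0.11,0],[0,0,0]],[60,[0,0.123,0],[0,0,0]],[60,[0,0.136,0],[0,0,0]],[60,[0,0.145,0],[0,0,0]],[60,[0,0.145,0],[0,0,0]]]'

```text
time: 11.2
eef_pos: [0.5944, -0.1865, 0.0215]
tcp_rot: [-0.454, 0.542, 0.454, 0.542]
contact_force: [3.4, -0.4, 2.2]
opening: 0.601
```

>>> play_rows --rows '[[60,[0,-0.05,0],[0,0,0]],[60,[0,-0.13,0],[0,0,0]],[60,[-0.1,-0.13,0],[0,0,0]],[60,[-0.2,-0.13,0],[0,0,0]],[60,[-0.33,-0.13,0],[0,0,0]],[60,[-0.46,-0.13,0],[0,0,0]],[60,[-0.6,-0.13,-0.3],[0,0,0]],[60,[-0.6,-0.13,-0.6],[0,0,0]],[60,[-0.6,-0.13,-0.6],[0,0,0]],[60,[-0.6,-0.13,-0.6],[0,0,0]]]'

```text
time: 12.03
eef_pos: [0.6031, -0.3525, 0.1971]
tcp_rot: [-0.453, 0.542, 0.456, 0.541]
contact_force: [1.4, 0.1, -0.1]
opening: 0.606
```

```bash
cat >> m.py <<'E'
def tin(c):
    g=lambda h,S,v:(h>60)&(h<95)&(S>42)&(v<120)
    r,B=rect(c,cv2.convexHull(big(mask(c,(130,235,375,365),g))),.053)
    m=r[:2]/1000-O;print("tin",r,"ramp x,y",(m@EX).round(4),(m@EY).round(4));return r
E
python3 - <<'E'
from m import *
c=cams.read_camera("top");tin(c);plan((rw(-.22,0,.2),-10.2))
cv2.imwrite("pics/g6.png",cv2.resize(c["color"][180:380,110:480],(800,432),interpolation=cv2.INTER_CUBIC)[:,:,::-1])
E
```

```text
tin [ 528.9 -153.4   85.7  169.2   48.2] ramp x,y -0.0767 -0.0191
t 12.08 pos [ 0.6014 -0.3613  0.1987] jaw deg 79.7 q [-0.68  0.37  1.53 -0.01  1.24 -2.07] F [-1.8 -3.2  0.4] op 0.599
(np.float64(0.4846), np.float64(-0.291), 0.2) -10.2 shift [-0.004, 0.425, 0.161] turn [0.999, -0.004, 0.002]
```

View pics/g6.png

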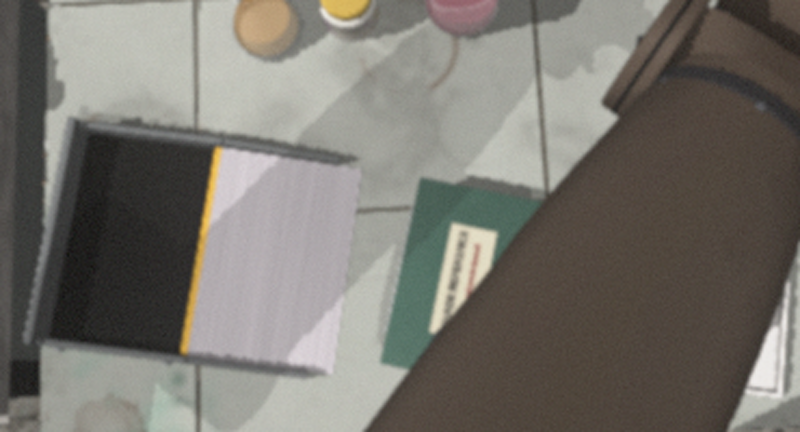

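The arm hides part of the tin, but its front edge now looks parallel to the ramp foot. I'll swing the arm behind the tin, then remeasure.

>>> play_rows --rows '[[85,[0,0.425,0.16],[1,0,0]],[85,[0,0.425,0.16],[1,0,0]],[85,[0,0.425,0.16],[1,0,0]],[85,[0,0.425,0.16],[1,0,0]],[85,[0,0.425,0.16],[1,0,0]],[85,[0,0.425,0.16],[1,0,0]],[85,[0,0.425,0.16],[1,0,0]],[85,[0,0.425,0.16],[1,0,0]],[85,[0,0.425,0.16],[1,0,0]],[85,[0,0.425,0.16],[1,0,0]]]'

```text
time: 12.92
eef_pos: [0.4862, -0.2813, 0.1961]
tcp_rot: [-0.048, 0.707, 0.05, 0.704]
contact_force: [0.6, -0.7, -0.3]
opening: 0.851
```

```bash
python3 - <<'E'
from m import *
c=cams.read_camera("top");tin(c)
a,b=[ray(c,110+u/2.162,180+v/2.162,.053)[:2] for u,v in((420,180),(383,362))]
for p in(a,b):print("front corner ramp",((p-O)@EX).round(4),((p-O)@EY).round(4))
plan((rw(-.21,0,.2),-10.2),(rw(-.21,0,.02),-10.2))
E
```

```text
tin [ 503.8 -175.5  102.1  152.9   74.8] ramp x,y -0.1029 0.0017
front corner ramp -0.058 -0.0759
front corner ramp -0.0477 0.0742
t 12.97 pos [ 0.4862 -0.2813  0.1962] jaw deg 7.8 q [-0.7   0.07  1.89 -0.    1.19 -0.84] F [-0.4 -0.5 -0.9] op 0.851
(np.float64(0.4864), np.float64(-0.2812), 0.2) -10.2 shift [-0.013, 0.0, 0.001] turn [0.2, -0.003, -0.002]
(np.float64(0.4864), np.float64(-0.2812), 0.02) -10.2 shift [0.587, -0.002, 0.003] turn [0.2, -0.003, -0.002]
```

>>> play_rows --rows '[[85,[0,0,0],[0.2,0,0]],[85,[0,0,0],[0.2,0,0]],[85,[0.1,0,0],[0.2,0,0]],[85,[0.2,0,0],[0.2,0,0]],[85,[0.3,0,0],[0.2,0,0]],[85,[0.4,0,0],[0.2,0,0]],[85,[0.5,0,0],[0.2,0,0]],[85,[0.56,0,0],[0.2,0,0]],[85,[0.585,0,0],[0.2,0,0]],[85,[0.585,0,0],[0.2,0,0]]]'

```text
time: 13.8
eef_pos: [0.4854, -0.2804, 0.0194]
tcp_rot: [0.06, 0.707, -0.058, 0.702]
contact_force: [0.0, -0.5, -1.1]
opening: 0.849
```

```bash
python3 - <<'E'
from m import *
plan((rw(-.16,0,.02),-10.2),(rw(-.10,0,.02),-10.2))
E
```

```text
t 13.8 pos [ 0.4854 -0.2804  0.0194] jaw deg -9.6 q [-0.7   0.31  1.98 -0.    0.86 -0.54] F [ 0.  -0.5 -1.1] op 0.849
(np.float64(0.4953), np.float64(-0.232), 0.02) -10.2 shift [-0.001, 0.165, 0.006] turn [0.007, -0.004, -0.002]
(np.float64(0.506), np.float64(-0.1729), 0.02) -10.2 shift [-0.001, 0.365, 0.008] turn [0.007, -0.004, -0.002]
```

>>> play_rows --rows '[[85,[0,0.09,0.003],[0.007,0,0]],[85,[0,0.13,0.004],[0.007,0,0]],[85,[0,0.16,0.006],[0.007,0,0]],[85,[0,0.19,0.006],[0.007,0,0]],[85,[0,0.22,0.006],[0.007,0,0]],[85,[0,0.25,0.007],[0.007,0,0]],[85,[0,0.28,0.007],[0.007,0,0]],[85,[0,0.31,0.007],[0.007,0,0]],[85,[0,0.34,0.008],[0.007,0,0]],[85,[0,0.36,0.008],[0.007,0,0]]]'

```text
time: 14.63
eef_pos: [0.5093, -0.1763, 0.0235]
tcp_rot: [0.063, 0.704, -0.064, 0.705]
contact_force: [-0.7, -5.7, 3.9]
opening: 0.85
```

```bash
python3 - <<'E'
from m import *
c=cams.read_camera("top");tin(c)
plan((rw(-.06,0,.022),-10.2),(rw(0,0,.025),-10.2),(rw(.06,0,.03),-10.2))
cv2.imwrite("pics/g7.png",cv2.resize(c["color"][200:380,110:410],(800,480),interpolation=cv2.INTER_CUBIC)[:,:,::-1])
E
```

```text
tin [560.3 -73.7  35.1  92.9  54.4] ramp x,y 0.0073 -0.0358
t 14.68 pos [ 0.5092 -0.1752  0.0232] jaw deg -10.3 q [-0.52  0.26  2.04  0.    0.84 -0.34] F [ 0.3 -2.9  2.3] op 0.848
(np.float64(0.5131), np.float64(-0.1336), 0.022) -10.2 shift [0.004, 0.139, -0.012] turn [-0.001, 0.001, 0.0]
(np.float64(0.5238), np.float64(-0.0745), 0.025) -10.2 shift [-0.006, 0.339, -0.012] turn [-0.001, 0.001, 0.0]
(np.float64(0.5345), np.float64(-0.0155), 0.03) -10.2 shift [-0.023, 0.539, -0.012] turn [-0.001, 0.001, 0.0]
```

View pics/g7.png

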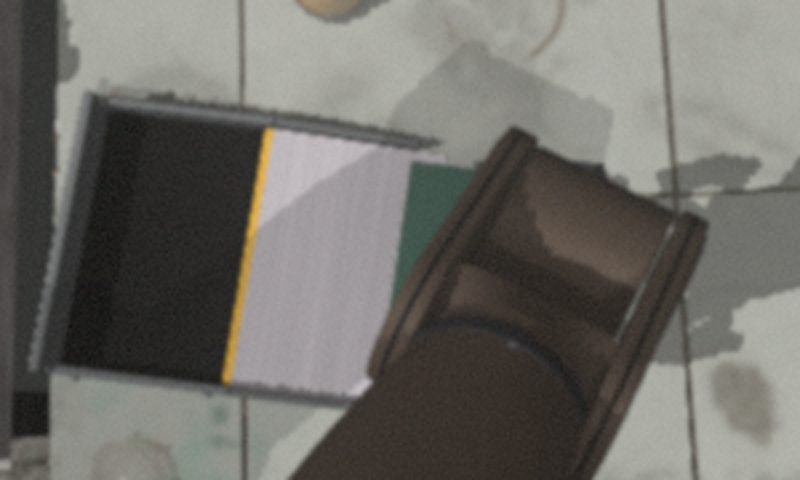

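```bash
python3 - <<'E'
from m import *
c=cams.read_camera("top")
p=ray(c,110+412/2.667,200+163/2.667,.057)[:2]-O;print(p@EX,p@EY)
p=ray(c,110+425/2.667,200+143/2.667,.02)[:2]-O;print("rail",p@EX,p@EY)
E
```

```text
0.012655387886998283 -0.07020027545335915
rail 0.010287750439397189 -0.0915165732693944
```

The top view shows the tin's front edge parallel to the lip, just over the ramp foot at (264,261), roughly 6 mm to +y and inside the rails. I'll keep pushing, rising with the slope.

>>> play_rows --rows '[[85,[0,0.03,0],[0,0,0]],[85,[0,0.06,0],[0,0,0]],[85,[0,0.09,0],[0,0,0]],[85,[0,0.12,0],[0,0,0]],[85,[-0.004,0.15,0],[0,0,0]],[85,[-0.008,0.18,0],[0,0,0]],[85,[-0.012,0.21,0],[0,0,0]],[85,[-0.016,0.24,0],[0,0,0]],[85,[-0.02,0.27,0],[0,0,0]],[85,[-0.024,0.3,0],[0,0,0]]]'

```text
time: 15.57
eef_pos: [0.5244, -0.0865, 0.0297]
tcp_rot: [0.064, 0.705, -0.063, 0.704]
contact_force: [0.2, -3.0, -0.2]
opening: 0.856
```

```bash
python3 - <<'E'
from m import *
c=cams.read_camera("top");s=cams.read_camera("side")
plan((rw(.06,0,.04),-10.2),(rw(.117,0,.04),-10.2))
A=cv2.resize(c["color"][220:370,120:320],(400,300));B=cv2.resize(s["color"][230:450,200:430],(400,383));A=np.vstack([A,np.zeros((83,400,3),np.uint8)])
cv2.imwrite("pics/g8.png",np.hstack([A,B])[:,:,::-1])
E
```

```text
t 15.67 pos [ 0.5249 -0.0858  0.03  ] jaw deg -10.3 q [-0.35  0.24  2.05  0.    0.85 -0.18] F [0.2 0.4 0.7] op 0.85
(np.float64(0.5345), np.float64(-0.0155), 0.04) -10.2 shift [-0.033, 0.236, -0.01] turn [-0.001, 0.0, -0.001]
(np.float64(0.5446), np.float64(0.0406), 0.04) -10.2 shift [-0.033, 0.426, -0.011] turn [-0.001, 0.0, -0.001]
```

View pics/g8.png

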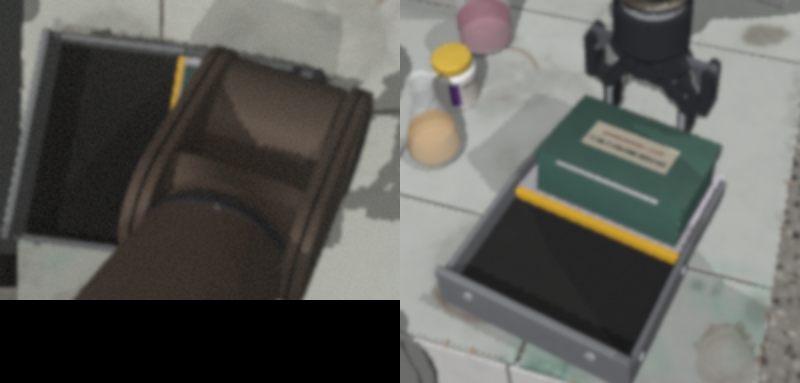

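The side view shows the tin square between the rails, its nose just short of the yellow lip and the fingers behind it. I continue over the lip.

>>> play_rows --rows '[[85,[-0.006,0.03,0],[0,0,0]],[85,[-0.012,0.06,0],[0,0,0]],[85,[-0.018,0.09,0],[0,0,0]],[85,[-0.024,0.12,0],[0,0,0]],[85,[-0.03,0.15,0],[0,0,0]],[85,[-0.035,0.18,0],[0,0,0]],[85,[-0.04,0.21,0],[0,0,0]],[85,[-0.04,0.24,0],[0,0,0]],[85,[-0.04,0.27,0],[0,0,0]],[85,[-0.04,0.3,0],[0,0,0]]]'

```text
time: 16.5
eef_pos: [0.5405, 0.0022, 0.0415]
tcp_rot: [0.064, 0.704, -0.063, 0.704]
contact_force: [0.2, -1.5, -1.2]
opening: 0.85
```

>>> play_rows --rows '[[85,[0,0.02,0],[0,0,0]],[85,[0,0.04,0],[0,0,0]],[85,[0,0.06,0],[0,0,0]],[85,[0,0.08,0],[0,0,0]],[85,[0,0.095,0],[0,0,0]],[85,[0,0.105,0],[0,0,0]],[85,[0,0.115,0],[0,0,0]],[85,[0,0.12,0],[0,0,0]],[85,[0,0.12,0],[0,0,0]]]'

```text
time: 17.25
eef_pos: [0.5474, 0.0367, 0.0419]
tcp_rot: [0.064, 0.704, -0.063, 0.704]
contact_force: [-0.2, -0.1, -0.6]
opening: 0.848
```

```bash
python3 - <<'E'
from m import *
s=cams.read_camera("side")
plan((rw(.119,0,.04),-10.2))
cv2.imwrite("pics/g9.png",cv2.resize(s["color"][250:450,200:430],(690,600),interpolation=cv2.INTER_CUBIC)[:,:,::-1])
E
```

```text
t 17.3 pos [0.5475 0.0366 0.042 ] jaw deg -10.4 q [-0.12  0.25  2.01  0.    0.88  0.06] F [ 0.8 -1.2  0.8] op 0.853
(np.float64(0.545), np.float64(0.0425), 0.04) -10.2 shift [0.007, 0.018, -0.012] turn [-0.002, 0.0, -0.001]
```

View pics/g9.png

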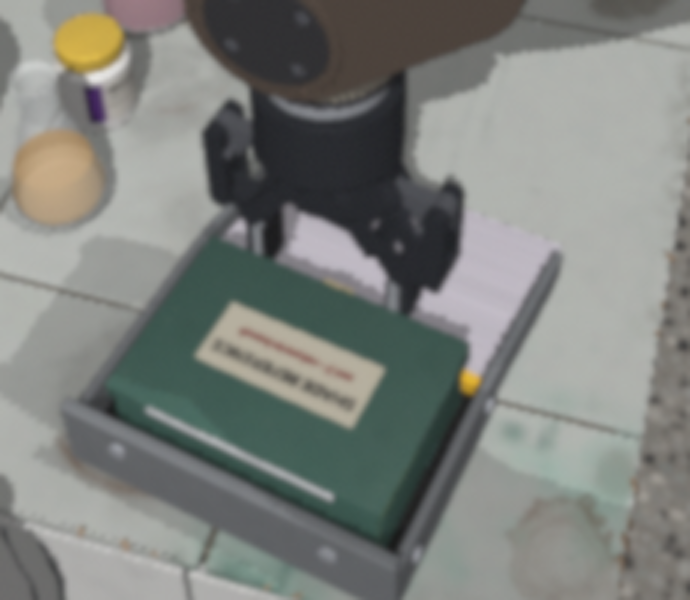

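The side view shows the tin filling the deck, with the lip visible only at (357,377) behind it. A few more mm will make sure the rear edge has cleared the lip.

>>> play_rows --rows '[[85,[0,0.005,0],[0,0,0]],[85,[0,0.01,0],[0,0,0]],[85,[0,0.014,0],[0,0,0]],[85,[0,0.017,0],[0,0,0]],[85,[0,0.017,0],[0,0,0]],[85,[0,0.017,0],[0,0,0]]]'

```text
time: 17.8
eef_pos: [0.5484, 0.0412, 0.042]
tcp_rot: [0.064, 0.704, -0.064, 0.704]
contact_force: [0.0, -4.1, 2.2]
opening: 0.85
```

>>> play_rows --rows '[[85,[0,-0.05,0],[0,0,0]],[85,[-0.02,-0.12,0],[0,0,0]],[85,[-0.1,-0.2,0],[0,0,0]],[85,[-0.2,-0.3,0],[0,0,0]],[85,[-0.3,-0.43,0],[0,0,0]],[85,[-0.4,-0.56,0],[0,0,0]],[85,[-0.5,-0.7,0],[0,0,0]],[85,[-0.5,-0.83,0],[0,0,0]],[85,[-0.5,-0.95,0],[0,0,0]],[85,[-0.5,-0.95,0],[0,0,0]]]'

```text
time: 18.63
eef_pos: [0.4971, -0.2434, 0.1939]
tcp_rot: [0.064, 0.703, -0.066, 0.706]
contact_force: [-0.2, 0.2, -0.3]
opening: 0.854
```

```bash
python3 - <<'E'
from m import *
plan()
c=cams.read_camera("top");s=cams.read_camera("side");z=.067
g=lambda h,S,v:(h>60)&(h<95)&(S>42)&(v<120)
for n,i,w in(("top",c,(135,235,300,360)),("side",s,(225,320,390,440))):
    k=cv2.convexHull(big(mask(i,w,g)));r,B=rect(i,k,z);m=r[:2]/1000-O
    print(n,r,(m@EX).round(4),(m@EY).round(4),"corners",[[((b-O)@EX).round(4),((b-O)@EY).round(4)] for b in B])
# widths at the near and far edge as tilt check; yellow lip visible columns
y=lambda h,S,v:(h>12)&(h<32)&(S>100)&(v>80)
m=mask(c,(180,235,225,365),y);k=cv2.findNonZero(m.astype(np.uint8));print("lip px top",0 if k is None else (len(k),cv2.boundingRect(k)))
if k is not None: print(rect(c,k,.024))
E
```

```text
t 18.63 pos [ 0.4971 -0.2434  0.1939] jaw deg -10.5 q [-0.64  0.05  1.92  0.    1.17 -0.45] F [-0.2  0.2 -0.3] op 0.854
top [551.3 101.  113.  158.1  80.1] 0.1776 0.0042 corners [[np.float64(0.1207), np.float64(0.0829)], [np.float64(0.1216), np.float64(-0.0753)], [np.float64(0.2346), np.float64(-0.0746)], [np.float64(0.2337), np.float64(0.0835)]]
side [546.9 112.2 111.9 163.5  79.6] 0.1879 0.0105 corners [[np.float64(0.1321), np.float64(0.0924)], [np.float64(0.1317), np.float64(-0.0711)], [np.float64(0.2436), np.float64(-0.0714)], [np.float64(0.2439), np.float64(0.0922)]]
lip px top (280, (193, 248, 19, 96))
(array([545.5,  43.7,   6.8, 175.1,  79.9]), array([[0.4587, 0.0557],
       [0.6311, 0.0249],
       [0.6323, 0.0316],
       [0.4599, 0.0625]], dtype=float32))
```

```bash
python3 - <<'E'
from m import *
c=cams.read_camera("top");s=cams.read_camera("side")
for n,i in(("top",c),("side",s)):
  for z in(.067,.077):
    print(n,z,[ [x]+np.mean([i["color"][int(round(v)),int(round(u))] for u,v in [pix(i,(*(O+x/1000*EX+y*EY),z)) for y in np.r_[-.06:-.025:8j,.03:.06:8j]]],0).astype(int).tolist() for x in range(110,142,3)])
f=lambda h,S,v:(S<40)&(v<125)
kt=big(mask(c,(425,280,478,360),f));ks=big(mask(s,(360,190,432,228),f))
print("brush top",rect(c,kt,.04)," side",rect(s,ks,.04))
def line(c,u,v):
    a=ray(c,u,v,0);return a,ray(c,u,v,.2)-a
(a,d1),(b,d2)=line(c,*cv2.minAreaRect(kt)[0]),line(s,*cv2.minAreaRect(ks)[0])
t=np.linalg.lstsq(np.c_[d1,-d2],b-a,rcond=None)[0];print(a+t[0]*d1,b+t[1]*d2)
E
```

```text
top 0.067 [[110, 116, 93, 48], [113, 64, 55, 38], [116, 37, 37, 35], [119, 37, 39, 36], [122, 40, 47, 42], [125, 40, 48, 43], [128, 41, 50, 46], [131, 57, 74, 66], [134, 68, 89, 81], [137, 69, 92, 81], [140, 70, 93, 83]]
top 0.077 [[110, 74, 62, 39], [113, 38, 38, 35], [116, 36, 38, 36], [119, 40, 45, 41], [122, 39, 46, 43], [125, 40, 48, 44], [128, 54, 69, 62], [131, 67, 89, 80], [134, 69, 91, 81], [137, 69, 93, 83], [140, 70, 94, 84]]
side 0.067 [[110, 148, 144, 151], [113, 149, 145, 152], [116, 150, 145, 153], [119, 151, 147, 154], [122, 138, 134, 141], [125, 112, 109, 115], [128, 100, 97, 102], [131, 85, 91, 92], [134, 63, 84, 78], [137, 60, 84, 76], [140, 61, 85, 78]]
side 0.077 [[110, 142, 138, 145], [113, 144, 140, 147], [116, 146, 142, 149], [119, 147, 143, 150], [122, 147, 142, 150], [125, 149, 145, 152], [128, 139, 135, 142], [131, 114, 111, 116], [134, 100, 98, 102], [137, 87, 91, 93], [140, 64, 85, 79]]
brush top (array([ 462.1, -395.9,   35.7,  132.3,   57. ]), array([[ 0.3969, -0.3748],
       [ 0.5078, -0.4469],
       [ 0.5272, -0.417 ],
       [ 0.4164, -0.3449]], dtype=float32))  side (array([ 503.2, -388.2,  112.6,   95.9,   12.8]), array([[ 0.4376, -0.354 ],
       [ 0.4589, -0.4475],
       [ 0.5688, -0.4225],
       [ 0.5475, -0.329 ]], dtype=float32))
[ 0.46182806 -0.39602197  0.03896806] [ 0.50211308 -0.39139052  0.03930997]
```

The two views agree on the rear lid edge (about 130 mm along the ramp) only for z = 67 mm, so the tin lies flat. The arm is clear, so I'm handing in.

```bash
python3 -c "
from h import *
print(ctrl.sign_off())"
```

```text
the job is handed in; nothing more can be done
None
```

I've handed the job in after about 19 s of robot time. The brush is in the tray and the tin is on the deck, but I couldn't confirm the brush again at the very end.

**What I did:** I lifted the brush off the tin and stood it in the tray, letting go at the height where it should touch the floor. Next, I squared and centred the tin with a flat two-finger push from the side. I then pushed it up the ramp and over the lip, and backed the arm away.

**Last checks on the tin:**
- **Position:** it sits about 180 mm along the ramp, against an allowed 168–196 mm. It is about 4 mm off the centre line in the top view and 10 mm in the side view, within the 20 mm limit.
- **Angle:** it is square to the ramp within about 0.01 rad.
- **Lying flat:** the two views agree on its rear lid edge only at 67 mm high, the height it has when flat on the deck. Dark deck shows between the tin and the lip.

**Bystanders:** the arm was not driven near the beaker, flask or jar, but I did not remeasure them at the end.

**What failed or disagreed:**
- **Brush recheck:** my final measurement was unusable; its outlines came out far too large, probably from shadow. The brush rests on an earlier picture, which showed it upright in the tray; the tin measured unmoved then. Nothing went near it afterwards.
- **Side camera:** it read about 3–7 mm off from the top camera and the arm's own position, which I allowed for.
- **Pictures:** I used all 12 views, so the final tin check rests on numbers alone.

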